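# Shut and lock the filter cover of a plate reader

### The job

The cover of the filter compartment on top of the white plate reader was left ajar. Push it down with the fingertips until it lies flush, then set a fingertip in the slot of its blue cam knob and turn the knob clockwise (seen from above), against the side of the slot, as far as it will go, so that the cover is locked. Do not pinch the knob or lift the cover, and leave everything else where it stands.

Things in the scene. Friction and masses are not known exactly. Their poses are not given: they have to be found in the camera images.
- case: white plate reader, fixed to the bench, 300 (x) x 340 (y) x 100 mm (z). Origin: centre of its underside, on the bench; x points from its front (nearer the robot) to its back, y to its left, z up. It stands turned up to 0.35 rad either way. The open filter compartment (170 x 180 mm) in its flat top is closed by the grey cover.
- cover (a joint): opening angle of the grey cover, rad: 0 = flush on the case's top; grows as its front edge rises. It starts at 0.2 to 0.42. A stiff hinge keeps it where it is left; 2 to 6 N downwards near its front edge moves it. It cannot shut if the knob is turned to lock first, for the cam then lies on the case's rim.
- cover_hinge (a point): middle of the cover's hinge line, which runs parallel to the case's y axis along the cover's back edge, at (95, -45, 100) mm in the case's frame. The cover is a grey plate 190 (case x) x 200 (case y) x 8 mm; when shut its top is 108 mm above the bench and it spans x -95 to 95, y -145 to 55 mm of the case's frame.
- cover_pad (a point): centre of the black ribbed push pad, 50 x 56 mm, on the cover's upper face near the front edge, beside the knob; free room of about 60 mm for a fingertip. 130 mm from the hinge line. When the cover is shut it lies at (-35, 19, 108) mm in the case's frame.
- cam (a joint): angle of the cam knob, rad: 0 = unlocked (slot across the case, pointer to the case's -y); grows clockwise seen from above to a hard stop at 1.571 = locked (slot front to back, pointer to the case's front, -x; the cam below then lies under the case's rim). Starts at 0 to 0.3. It stays where it is left; turning takes 3 to 5 N at 26 mm from the axis.
- cam_axis (a point): point on the knob's axis, level with its top. Blue round knob on the cover, 84 mm across, top 24 mm above the cover's face. A straight slot 34 mm wide, open at both ends, runs across it through the axis; the slot's floor is 5 mm above the cover's face (19 mm below the knob's top). With the cover shut this point is at (-35, -65, 132) mm in the case's frame.
- cam_pointer (a point): white pointer mark on the slot's floor, 42 mm from the knob's axis at one end of the slot: the line from the axis to it is the slot's direction.
- slot_liner: the two yellow side walls of the slot, 66 mm long, 8 mm thick, inner faces 17 mm either side of the slot's middle line, from the slot's floor up to 2 mm below the knob's top: a fingertip in the slot pushes on one of them. Origin on the knob's axis at the cover's upper face; x along the slot towards the pointer, z up out of the cover.
- cam_rim: the two blue D-shaped halves of the knob outside the slot, 42 mm outer radius. Same origin and axes as the slot liner.
- tube_rack: yellow tube rack, 210 x 110 x 44 mm, standing loose on the bench to the left of the reader; origin under its centre. A bystander.
- cool_block: blue cooling block with a clear well plate, 140 x 95 x 45 mm, loose on the bench right of the reader; origin under its centre. A bystander.
- bottle: small bottle, 60 mm across and 120 mm tall, loose on the bench right of the reader; origin under its centre. A bystander.
- pipette: grey pipette 280 mm long lying on the bench right of the reader; origin under its middle. A bystander.
- tube_box: orange box, 75 x 75 x 38 mm, standing loose on the reader's top, left of the cover; origin under its centre. A bystander.

How it is judged (in metres and radians):
On the way, in this order (a step that is already met when the one before it is completed fails the run):
1. the cover is pushed down flush (within 0.03 rad) (value of joint cover below 0.03 rad), for 0.1 s.
2. with the cover flush, a fingertip in the slot turns the knob against the slot's side (value of joint cover below 0.03 rad and contact force between the fingers and slot_liner above 0.3 N and value of joint cam above 0.6 rad), for 0.02 s.
At the end, for the whole second after the job is handed in: the cover lies flush (joint below 0.03 rad), the knob is turned to its stop (joint above 1.45 of 1.571 rad) and at rest, and every bystander is within 20 mm of where it began (value of joint cover below 0.03 rad and value of joint cam above 1.45 rad and velocity of joint cam between -0.05 and 0.05 rad/s and not (distance of any of tube_rack, cool_block, bottle, pipette, tube_box from where it was at the start of the episode above 0.02 m)); the robot touches nothing.
It fails at once if the cover is lifted further open (beyond 0.6 rad) (value of joint cover above 0.6 rad).
It fails at once if the knob is pinched: one half squeezed from within the slot and from outside (contact force between the fingers and slot_liner above 6 N and contact force between the fingers and cam_rim above 6 N).
It fails at once if a bystander is moved or lifted by more than 20 mm (distance of any of tube_rack, cool_block, bottle, pipette, tube_box from where it was at the start of the episode above 0.02 m).
It also fails if it takes over 51 s, if anything falls off the work surface, if the arm or the gripper's body presses on something with over 40 N, if the wrist force passes 120 N, or if a joint passes its speed limit or range.

### The arm

A 7-joint arm with a two-finger parallel gripper is mounted at the origin on the work surface. World frame = base frame: x ahead of the robot, y to its left, z up, the work surface at z = 0. Lengths are in m, angles in degrees, forces in N, time in s.
With the tool pointing down it reaches from about 0.4 to 0.85 m from the base axis. Payload 4.5 kg.
Tool frame: the origin (TCP) lies at the very end of the fingers, on their centre line; the grasp point (between the pads) lies env.grip_point_offset behind it (env.grip_point_offset is the distance from the TCP to the grasp point, in m); y points along the fingers, x is the direction in which the jaws open and shut, and the axes are right-handed (so a half turn about y gives the same grasp; the last joint's range is limited). The gripper opens to 88 mm and grips with 3 to 60 N. Pads are 18 mm wide; open, the fingers measure 123 mm over their backs; the gripper's body (75 mm by 187 mm) begins 45 mm behind the grasp point.
Start: joints at [-72.319, 39.483, -11.15, 89.685, 9.013, 51.709, -12.324], TCP at [0.17, 0.602, 0.239] pointing down, gripper open.
Joint ranges: [-172.22, 172.22], [-26.19, 119.32], [-84.43, 86.54], [7.71, 146.69], [-57.33, 237.33], [2.42, 119.75], [-152.13, 152.13]. Speed limits (degrees/s): [147.25, 147.25, 180, 180, 180, 180, 180].

### API

Orientations are given as a 3x3 rotation matrix whose columns are the frame's x, y, z axes.
In Python, from station import env gives the robot as it stands.
- The arm moves only by the tool arm_command, never from a script. Its argument "rows" is one flat list of numbers, 5 for each row, row after row: the finger opening in cm, from 0 to 8.81, then the shift along the tool's x, y, z in cm, then the turn about the tool's y in degrees. A call has 1 to 12 rows; each row is the pose to reach, as a shift and turn from the pose measured when the call began, along the tool's axes at that moment; what a row does not reach only later rows make up. A row lasts 1/10 s, in which the tool goes at most 50 mm and 8.59 degrees, less where a joint would pass 70% of its speed; a pose out of reach is approached as far as the arm can. A call with a gripper value outside its range is refused whole. The fingers move at their own pace and stop on an object; "newtons" is the grip in N (left out, the last holds). Time passes only in rows, so rows that repeat a pose let the fingers close. It gives the time, the measured TCP pose, the force and the opening at its end, in the units of the state.
- env.get_obs(): the state, without advancing time (a new reading comes with each control period).
- env.read_camera(name): name is "scene" or "top" or "wrist"; returns the picture (420x560x3 uint8, red, green, blue); there is no depth.
- env.camera_model(name): a dict with "intrinsics" (3x3 intrinsics, pixels), "eye" and "attitude" of the camera in the world; the wrist camera has in their place "mount" (4x4, takes a point from camera to tool coordinates, whose origin is the TCP and whose axes are the tool frame's). Camera axes: x right, y up, looking along -z (the intrinsics and any distortion apply to the point x, -y, -z); pixel columns grow to the right and rows downward; lengths in m; the calibration is good to about 2 mm. A picture is of the moment at which its call begins: read the wrist's pose just before it. camera_model takes no time and is no camera call.
- env.finish_job(): hands the job in, once; it reports no verdict.
The state is a dict: "time": time; "q": joint angles; "qvel": joint speeds; "tau": joint torques, N m; "tcp_pos": TCP position; "orientation": TCP orientation; "wrist_force": force on the tool from outside, world axes, zero at the start; "torque": the same for the moment, N m; "grip_width": finger opening in m.
Only numpy, scipy, OpenCV 4.12 (cv2) and the standard library are available. Lean on these libraries where they do the work, as an engineer would, in place of code of your own. Each camera call takes 0.05 s, during which the arm holds its last target. There are 200 camera calls.

## Working session

There is one attempt and no reset: what is moved stays moved. The work goes in short steps, Python scripts to look and compute and a tool call to move; the robot and the scene stay as the last step left them, time stands still between calls to the robot, and variables do not carry over. Pictures are saved under pics/ and viewed, about 8 in all and at most 12, crops included, and the job is handed in when it is done.

Besides the shell and the picture viewer there is one more tool, called after "Emit:" as name(argument=value, ...) on one line, values as JSON. arm_command: Moves the arm, as the interface text tells. Its arguments: {"type":"object","properties":{"rows":{"type":"array","items":{"type":"number"}},"newtons":{"type":"number"}},"required":["rows"]}

```bash
mkdir -p pics; ls
python3 - <<'E'
from station import env
import cv2,numpy as np
np.set_printoptions(precision=4,suppress=True)
o=env.get_obs();print(o['time'],o['tcp_pos'],o['orientation'],o['grip_width'],env.grip_point_offset)
for n in("scene","top","wrist"):
    m=env.camera_model(n);print(n,m)
for n in("scene","top"):
    cv2.imwrite(f"pics/{n}0.png",env.read_camera(n)[:,:,::-1])
E
```

```text
pics
0.0 [0.1695 0.601  0.2379] [[ 0.2713 -0.0004 -0.9625]
 [ 0.9625 -0.0017  0.2713]
 [-0.0018 -1.     -0.0001]] 0.08807584418670591 0.0187
scene {'intrinsics': array([[390.6662,   0.    , 279.8502],
       [  0.    , 390.6662, 200.989 ],
       [  0.    ,   0.    ,   1.    ]]), 'eye': array([1.3558, 0.2996, 0.8222]), 'attitude': array([[-0.3949, -0.5833,  0.7098],
       [ 0.9185, -0.2685,  0.2904],
       [ 0.0212,  0.7666,  0.6418]])}
top {'intrinsics': array([[533.5537,   0.    , 271.4064],
       [  0.    , 533.5537, 211.5585],
       [  0.    ,   0.    ,   1.    ]]), 'eye': array([ 0.2924, -0.0071,  1.4323]), 'attitude': array([[ 0.0129,  0.9837, -0.1795],
       [-0.9999,  0.0111, -0.0113],
       [-0.0091,  0.1796,  0.9837]])}
wrist {'intrinsics': array([[292.5526,   0.    , 279.4554],
       [  0.    , 292.5526, 204.8098],
       [  0.    ,   0.    ,   1.    ]]), 'mount': array([[ 1.    , -0.0002,  0.0004,  0.0008],
       [ 0.0004,  0.2676, -0.9635, -0.1461],
       [ 0.0001,  0.9635,  0.2676,  0.0688],
       [ 0.    ,  0.    ,  0.    ,  1.    ]])}
```

View pics/top0.png

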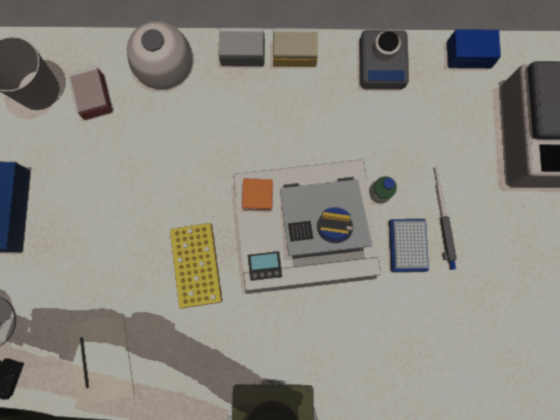

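View pics/scene0.png

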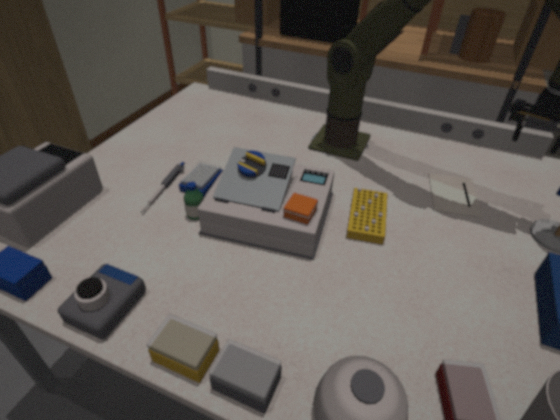

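The top view shows the case around (235–380, 160–290). The cover is at about (285–370, 180–260), the knob at (336,225), the pad at (300,231) and the box at (258,194). I'll crop in for exact corners.

```bash
cat > h.py <<'E'
from station import env
import cv2,numpy as np
np.set_printoptions(precision=4,suppress=True)
def ray(n,uv,o=None):
    m=env.camera_model(n);K=m['intrinsics']
    d=np.linalg.inv(K)@[uv[0],uv[1],1];d=d*[1,-1,-1]
    if n=='wrist':
        M=m['mount'];R=o['orientation'];return R@M[:3,3]+o['tcp_pos'],R@M[:3,:3]@d
    return m['eye'],m['attitude']@d
def onz(n,uv,z,o=None):
    e,d=ray(n,uv,o);return e+d*(z-e[2])/d[2]
def tri(*rs):
    A=np.zeros((3,3));b=np.zeros(3)
    for e,d in rs:
        d=d/np.linalg.norm(d);P=np.eye(3)-np.outer(d,d);A+=P;b+=P@e
    return np.linalg.solve(A,b)
def proj(n,p,o=None):
    m=env.camera_model(n);K=m['intrinsics']
    if n=='wrist':
        M=m['mount'];q=o['orientation'].T@(p-o['tcp_pos']);c=M[:3,:3].T@(q-M[:3,3])
    else: c=m['attitude'].T@(p-m['eye'])
    c=K@(c*[1,-1,-1]);return c[:2]/c[2]
def snap(n,f,box=None,s=1):
    o=env.get_obs();im=env.read_camera(n)[:,:,::-1];cv2.imwrite(f'pics/{f}_raw.png',im)
    if box: im=im[box[1]:box[3],box[0]:box[2]]
    cv2.imwrite(f'pics/{f}.png',cv2.convertScaleAbs(cv2.resize(im,None,fx=s,fy=s,interpolation=cv2.INTER_CUBIC),alpha=1.5));return o
E
python3 - <<'E'
import cv2
im=cv2.imread('pics/top0.png')[150:300,225:390]
im=cv2.resize(im,None,fx=4,fy=4,interpolation=cv2.INTER_CUBIC);cv2.imwrite('pics/c1.png',cv2.convertScaleAbs(im,alpha=1.5))
E
```

```text
(no output)
```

View pics/c1.png

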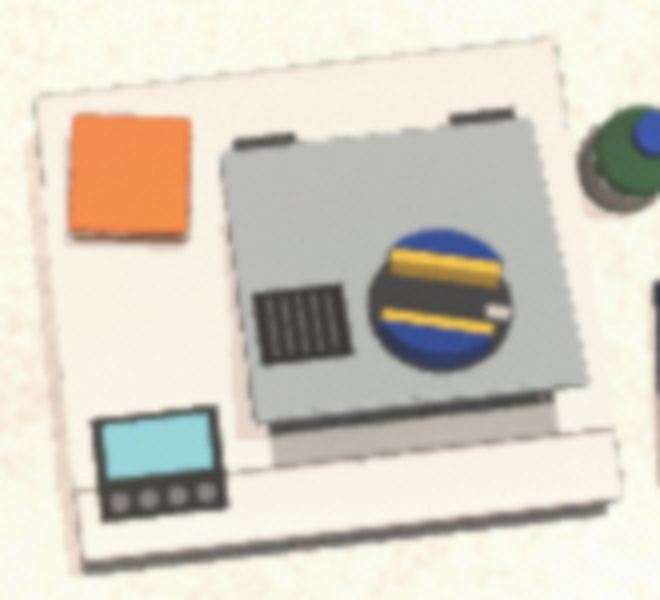

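```bash
cat > g.py <<'E'
from h import *
c=lambda u,v:(225+u/4,150+v/4)
P=[onz('top',c(*p),.1) for p in((36,96),(553,38),(622,500),(82,563))]
for p in P:print(p)
BL,BR,FR,FL=P
for a,b in((BL,BR),(FL,FR),(BL,FL),(BR,FR)):print(np.linalg.norm(a-b))
y=(BL-BR);yaw=np.degrees(np.arctan2(-y[0],y[1]));y2=FL-FR;print(yaw,np.degrees(np.arctan2(-y2[0],y2[1])))
h1,h2=onz('top',c(264,143),.105),onz('top',c(482,117),.105);print('hinges',h1,h2)
# cover front corners: distance/height
for z in(.13,.14,.15,.16):print(z,onz('top',c(258,420),z),onz('top',c(588,382),z))
E
python3 g.py
```

```text
[0.6327 0.1057 0.1   ]
[ 0.6747 -0.227   0.1   ]
[ 0.3787 -0.2644  0.1   ]
[0.3358 0.0697 0.1   ]
0.3353752054474756
0.33681643934159566
0.29907021585082283
0.29841963986698594
7.204844070769785 7.3148973322846444
hinges [ 0.6021 -0.041   0.105 ] [ 0.6206 -0.18    0.105 ]
0.13 [ 0.4226 -0.0378  0.13  ] [ 0.4484 -0.2396  0.13  ]
0.14 [ 0.4216 -0.0375  0.14  ] [ 0.4472 -0.2378  0.14  ]
0.15 [ 0.4206 -0.0373  0.15  ] [ 0.446 -0.236  0.15 ]
0.16 [ 0.4196 -0.0371  0.16  ] [ 0.4448 -0.2342  0.16  ]
```

Emit:
arm_command(rows=[0,-2,0,-5,-8,0,-4,0,-10,-16,0,-6,0,-15,-23,0,-8,0,-20,-23,0,-10,0,-25,-23,0,-12,0,-30,-23,0,-16,0,-32,-23,0,-20.5,0,-34,-23,0,-25,0,-36,-23,0,-29.5,0,-38,-23,0,-34,0,-40,-23,0,-38,0,-41.5,-23], newtons=20)

```text
time: 1.3
tcp_pos: [0.4656, 0.1239, 0.2385]
orientation: [[-0.126, -0.0, -0.992], [0.992, -0.002, -0.126], [-0.002, -1.0, 0.001]]
wrist_force: [1.1, 0.1, 0.4]
grip_width: 0.0002
```

Emit:
arm_command(rows=[0,-4.7,0,0.4,0,0,-9.4,0,0.9,0,0,-14,0,1.3,0,0,-18.7,0,1.7,0,0,-18.7,2,1.7,0,0,-18.7,2,1.7,0])

```text
time: 1.9
tcp_pos: [0.4707, -0.0657, 0.2172]
orientation: [[-0.122, -0.005, -0.992], [0.992, -0.002, -0.122], [-0.001, -1.0, 0.005]]
wrist_force: [-0.4, 0.9, 0.4]
grip_width: 0.001
```

Run:
```python
from h import *
o=snap('wrist','w1');print(o['time'],o['tcp_pos'],o['orientation'],o['wrist_force'])
```

```text
1.9 [ 0.4707 -0.0657  0.2172] [[-0.1224 -0.0046 -0.9925]
 [ 0.9925 -0.0018 -0.1224]
 [-0.0012 -1.      0.0048]] [-0.3585  0.8917  0.361 ]
```

View pics/w1.png

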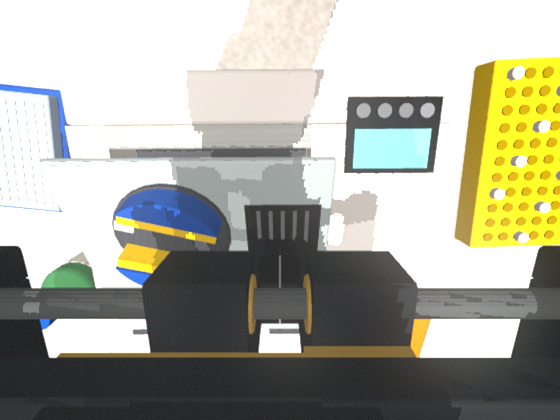

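The wrist view shows the pad at (247–320, 205–265), centred under the closed fingers. The knob is at (170,235), well clear. Next I push down.

Emit:
arm_command(rows=[0,0,3,0,0,0,0,5,0,0,0,0,5.7,0,0,0,0,6.4,0,0,0,0,7.1,0,0,0,0,7.8,0,0,0,0,8.5,0,0,0,0,9.2,0,0,0,0,9.8,0,0,0,0,10.3,0,0])

```text
time: 2.95
tcp_pos: [0.4706, -0.0642, 0.1145]
orientation: [[-0.126, -0.004, -0.992], [0.992, -0.001, -0.125], [-0.001, -1.0, 0.004]]
wrist_force: [-2.0, 0.3, 3.0]
grip_width: 0.0004
```

Emit:
arm_command(rows=[0,0,0.3,0,0,0,0,0.6,0,0,0,0,0.8,0,0,0,0,0.8,0,0,0,0,0.8,0,0])

```text
time: 3.45
tcp_pos: [0.4702, -0.0643, 0.1083]
orientation: [[-0.126, -0.003, -0.992], [0.992, -0.003, -0.126], [-0.002, -1.0, 0.004]]
wrist_force: [-6.1, 0.6, 25.2]
grip_width: 0.0004
```

Force is 25 N at z=0.108, so the cover is flush. Now I back off and look at it.

Emit:
arm_command(rows=[0,0,-2,0,0,0,0,-5,0,0,0,-1,-9,-2,0,0,-2,-11,-5,0,0,-2,-11,-6,0,0,-2,-11,-6,0])

```text
time: 4.05
tcp_pos: [0.5342, -0.0759, 0.2178]
orientation: [[-0.125, -0.001, -0.992], [0.992, -0.002, -0.125], [-0.002, -1.0, 0.001]]
wrist_force: [-0.5, -0.4, -0.1]
grip_width: 0.0002
```

Run:
```python
from h import *
o=snap('wrist','w2');print(o['time'],o['tcp_pos'],o['orientation'],o['wrist_force'])
snap('top','t2')
im=cv2.imread('pics/w2_raw.png');b,g,r=[im[:,:,i].astype(int) for i in range(3)]
R=np.array([[np.cos(.1265),-np.sin(.1265)],[np.sin(.1265),np.cos(.1265)]]);C=np.array([.5055,-.079])
for n,p in(('axis',(-.035,-.065,.132)),('axisfloor',(-.035,-.065,.113)),('fc1',(-.095,-.145,.108)),('fc2',(-.095,.055,.108))):
    w=np.r_[C+R@p[:2],p[2]];print(n,w,proj('wrist',w,o))
```

```text
4.05 [ 0.5342 -0.0759  0.2178] [[-0.1254 -0.0009 -0.9921]
 [ 0.9921 -0.0018 -0.1254]
 [-0.0017 -1.      0.0011]] [-0.5187 -0.4131 -0.0622]
axis [ 0.479  -0.1479  0.132 ] [194.865  130.1379]
axisfloor [ 0.479  -0.1479  0.113 ] [201.2788 129.6744]
fc1 [ 0.4296 -0.2348  0.108 ] [96.7969 51.6251]
fc2 [ 0.4043 -0.0364  0.108 ] [348.7878  51.3128]
```

View pics/w2.png

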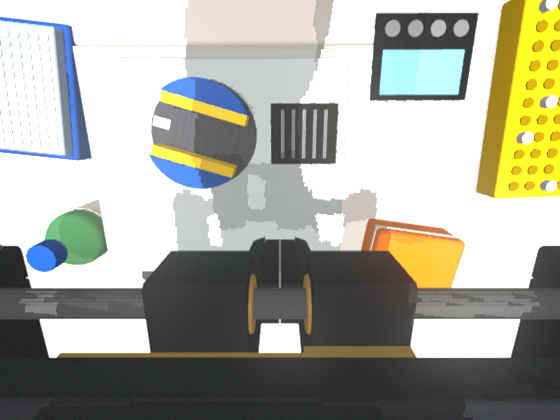

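The cover now lies flush and the knob is at (202,133). Its yellow liners run roughly left to right, with the pointer at (162,123). I'll measure their directions.

Run:
```python
from h import *
o=env.get_obs()
im=cv2.imread('pics/w2_raw.png');hsv=cv2.cvtColor(im,cv2.COLOR_BGR2HSV)
m=cv2.inRange(hsv,(18,120,60),(35,255,255));m[:,:140]=0;m[:,262:]=0;m[:70]=0;m[195:]=0
n,l,s,c=cv2.connectedComponentsWithStats(m);cs=[]
for i in range(1,n):
    if s[i,4]<100:continue
    q=np.argwhere(l==i)[:,::-1]
    w=np.array([onz('wrist',p,.130,o)[:2] for p in q],np.float32)
    r=cv2.minAreaRect(w*1000);d=np.linalg.svd(w-w.mean(0),full_matrices=False)[2][0]
    print(s[i],np.array(r[0]),r[1],np.degrees(np.arctan2(d[1],d[0]))%180);cs.append(r[0])
print('mid',np.mean(cs,0));k=cs[0]-np.array(cs[1]);print('sep',np.linalg.norm(k),np.degrees(np.arctan2(k[1],k[0])))
print('ptr',onz('wrist',(162,123),.113,o))
b=cv2.inRange(hsv,(100,120,30),(130,255,255))|m;b[:,:140]=0;b[:,262:]=0;b[:70]=0;b[195:]=0
q=np.array([onz('wrist',p,.132,o)[:2] for p in np.argwhere(b)[:,::-1]],np.float32);print('circ',cv2.minEnclosingCircle(q))
```

```text
[160  91  89  35 980] [ 458.6038 -141.9173] (67.29541015625, 8.231343269348145) 81.217865
[ 151  144   86   33 1116] [ 498.1691 -148.0155] (67.22119140625, 10.612409591674805) 81.7147
mid [ 478.3865 -144.9664]
sep 40.032482252601866 171.2378947818062
ptr [ 0.4739 -0.1802  0.113 ]Traceback (most recent call last):
  File "<stdin>", line 15, in <module>
  File "h.py", line 11, in onz
    e,d=ray(n,uv,o);return e+d*(z-e[2])/d[2]
        ~~~^^^^^^^^
  File "h.py", line 5, in ray
    m=env.camera_model(n);K=m['intrinsics']
ValueError: time passes only in moves, steps and waits
```

The slot runs along 81.4° (cam about 0.27 rad) with its axis at about (0.4785, -0.146). I'll set the fingers 2.8 cm apart and in line with the slot, so both sit inside it and turn it as a couple.

Emit:
arm_command(rows=[2.8,-2.5,0,2.5,8,2.8,-5,1,5,15.8,2.8,-6.25,3,6.4,15.8,2.8,-6.25,6,6.4,15.8,2.8,-6.25,6.8,6.4,15.8,2.8,-6.25,6.8,6.4,15.8])

```text
time: 4.75
tcp_pos: [0.473, -0.1451, 0.1477]
orientation: [[0.147, -0.011, -0.989], [0.989, -0.001, 0.147], [-0.003, -1.0, 0.011]]
wrist_force: [-0.8, -0.1, -0.8]
grip_width: 0.028
```

Run:
```python
from h import *
o=snap('wrist','w3',(100,120,460,390),2);print(o['time'],o['tcp_pos'],o['orientation'],o['grip_width'])
```

```text
4.75 [ 0.473  -0.1451  0.1477] [[ 0.1469 -0.0115 -0.9891]
 [ 0.9891 -0.0012  0.1469]
 [-0.0029 -0.9999  0.0112]] 0.02797620208633796
```

View pics/w3.png

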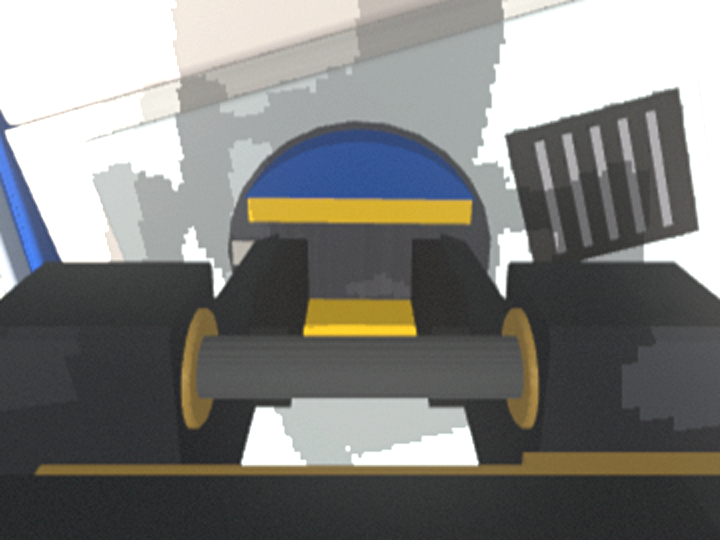

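The fingers line up with the slot. The front liner is at (250–470, 210), and the TCP is about 5 mm too far forward. I'll correct that and insert.

Emit:
arm_command(rows=[2.8,0,0,-0.55,0,2.8,0,0,-0.55,0,2.8,0,1.2,-0.55,0,2.8,0,2,-0.55,0,2.8,0,2.9,-0.55,0,2.8,0,2.9,-0.55,0])

```text
time: 5.4
tcp_pos: [0.4788, -0.1459, 0.1188]
orientation: [[0.147, -0.011, -0.989], [0.989, -0.001, 0.147], [-0.003, -1.0, 0.01]]
wrist_force: [-1.5, 0.4, -0.0]
grip_width: 0.028
```

Emit:
arm_command(rows=[2.8,0,0,0,5,2.8,0,0,0,10,2.8,0,0,0,15,2.8,0,0,0,20,2.8,0,0,0,25,2.8,0,0,0,30,2.8,0,0,0,35,2.8,0,0,0,40,2.8,0,0,0,45,2.8,0,0,0,50,2.8,0,0,0,55,2.8,0,0,0,60])

```text
time: 6.6
tcp_pos: [0.4811, -0.1473, 0.1193]
orientation: [[0.931, -0.006, -0.364], [0.364, -0.003, 0.931], [-0.007, -1.0, -0.001]]
wrist_force: [2.4, -3.4, -2.8]
grip_width: 0.0283
```

Emit:
arm_command(rows=[2.8,0,0,0,5,2.8,0,0,0,10,2.8,0,0,0,15,2.8,0,0,0,20,2.8,0,0,0,24,2.8,0,0,0,27,2.8,0,0,0,30,2.8,0,0,0,32,2.8,0,0,0,32])

```text
time: 7.5
tcp_pos: [0.4811, -0.147, 0.1193]
orientation: [[0.984, -0.006, 0.18], [-0.18, -0.004, 0.984], [-0.006, -1.0, -0.005]]
wrist_force: [-0.1, -0.6, -0.0]
grip_width: 0.028
```

Run:
```python
from h import *
o=env.get_obs();x=o['orientation'][:,0];print(o['time'],o['tcp_pos'],np.degrees(np.arctan2(x[1],x[0])),o['wrist_force'],o['torque'])
```

```text
7.5 [ 0.4811 -0.147   0.1193] -10.395509710088806 [-0.1246 -0.6176 -0.0356] [-0.2081  0.2747  1.3158]
```

A torque of 1.3 N·m at tool angle -10° means the stop is reached. I'll turn back to re-centre in the slot, lift straight out and move aside.

Emit:
arm_command(rows=[2.8,0,0,0,-6,2.8,0,0,0,-12,2.8,0,0,0,-17,2.8,0,0,0,-17,2.8,0,-1.5,0,-17,2.8,0,-4,0,-17,2.8,0,-8,0,-17,2.8,3,-11,0,-17,2.8,7,-11,0,-17,2.8,7,-11,0,-17])

```text
time: 8.5
tcp_pos: [0.5564, -0.1595, 0.2305]
orientation: [[0.994, 0.003, -0.113], [0.113, -0.004, 0.994], [0.002, -1.0, -0.005]]
wrist_force: [-1.2, 1.0, -0.6]
grip_width: 0.0278
```

Run:
```python
from h import *
o=snap('wrist','w4');print(o['time'],o['tcp_pos'],o['orientation'],o['wrist_force'])
snap('top','t4',(225,150,390,300),3)
a=cv2.imread('pics/w4.png');b=cv2.imread('pics/t4.png');b=cv2.resize(b,(360,327))
h=np.zeros((327,0,3),np.uint8);a=cv2.resize(a,(436,327));cv2.imwrite('pics/f4.png',np.hstack([a,b]))
```

```text
8.5 [ 0.5564 -0.1595  0.2305] [[ 0.9936  0.0028 -0.1132]
 [ 0.1133 -0.0045  0.9936]
 [ 0.0022 -1.     -0.0048]] [-1.216   0.995  -0.5768]
```

View pics/f4.png

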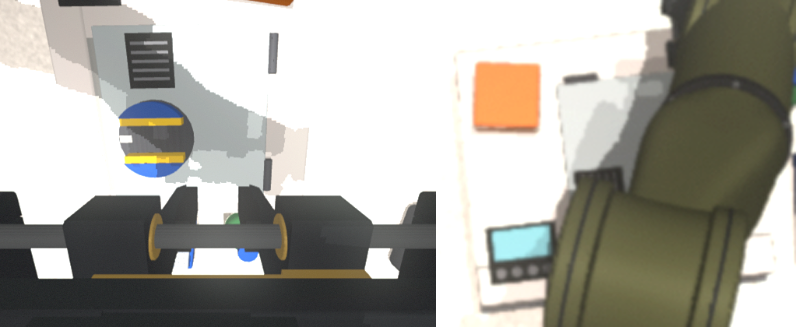

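The slot now lies front to back with the pointer toward the front, and the cover is flush. I'll check the angle numerically, then hand in.

Run:
```python
from h import *
o=env.get_obs();im=cv2.imread('pics/w4_raw.png');m=cv2.inRange(cv2.cvtColor(im,cv2.COLOR_BGR2HSV),(18,120,60),(35,255,255));m[:120]=0;m[230:]=0;m[:,:130]=0;m[:,260:]=0
n,l,s,c=cv2.connectedComponentsWithStats(m)
ok=0
for i in range(1,n):
    if s[i,4]<100:continue
    d=[]
    for f in(cv2.fitLine(np.argwhere(l==i)[:,::-1].astype(np.float32),cv2.DIST_L2,0,.01,.01).ravel(),):
        a,b=[onz('wrist',(f[2]+k*f[0],f[3]+k*f[1]),.13,o) for k in(-20,20)]
        w=b-a;ang=(np.degrees(np.arctan2(w[1],w[0]))+90)%180-90
    cam=np.radians(97.2-ang);print(s[i],ang,cam);ok+=cam>1.5
print(ok,o['wrist_force'])
if ok>=2: print(env.finish_job())
```

```text
[154 151  82  11 750] 7.5991450709498025 1.5638299311137163
[ 160  195   78   15 1002] 8.400731363981023 1.5498396110614654
2 [-0.153  -0.1311 -0.8781]
the job is handed in; nothing more can be done
None
```

I pushed the cover flush with closed fingertips on the pad, then turned the knob clockwise to its stop and handed the job in at about 8.5 s of 51 s. I turned it with both fingertips inside the slot, 2.8 cm apart, so they pushed on its sides and never touched the knob's outside.

**Cover:** the push ended at 25 N with the fingertips at 108 mm, the height of the shut cover, and it still looked flush in the last wrist picture. Its front edge and the knob showed a few pixels (about 5 mm) off where my pose estimate put them. I corrected for that before inserting the fingers.

**Knob:** the turn stopped at about 1.3 N·m. After I pulled out, the two slot walls measured 1.56 and 1.55 rad, with the pointer to the front.

**Robot and bystanders:** the wrist force was under 1 N and the fingers were clear. I did not measure the bystanders' final positions. No contact with them showed in the forces. The orange box looked unmoved in the last picture, but the arm hid much of the right side in the top view.

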